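# Feed the glaze test tiles into the gravity chute

### The job

Load both L-shaped test tiles into the sloping aluminium chute from its open upper end, so that each one lies flat on its back with its foot sticking up and at its downhill end. Let them slide fully home: the first against the stop at the bottom, the second queued right behind it. Leave the mug and the small bowl where they stand.

Things in the scene. Friction and masses are not known exactly. Their poses are not given: they have to be found in the camera images.
- tile_a: bisque L-shaped test tile, 60 g, standing upright on its foot. Plate 40 mm wide, 75 tall, 10 thick; foot 40 wide, 10 thick, projecting 25 from the plate's front. Origin: underside, middle of the plate's thickness and width. Axes: z up the plate (0 to 75 mm), x the way the foot projects (plate -5 to +5, toe at 30), y across the width. Flat back: the face at x = -5 mm
- tile_b: a second tile, the same as tile_a in every way, standing elsewhere
- tile_a_top (a point): middle of tile_a's top edge, 75 mm along its z from its origin; axes as the tile's
- tile_b_top (a point): middle of tile_b's top edge, 75 mm along its z from its origin; axes as the tile's
- tile_a_toe (a point): end of tile_a's foot: 30 mm along the tile's x, 5 mm along its z from its origin
- tile_b_toe (a point): end of tile_b's foot: 30 mm along the tile's x, 5 mm along its z from its origin
- chute: aluminium chute on two steel legs, fixed to the table, open high end towards the robot, running downhill along its own x at 45 degrees. Origin: on the table under the foot of the stop; z up. The floor is slick: a tile let go on it slides by its own weight down to the stop or to the tile before it
- chute_stop (a point): where the floor's centre line meets the stop, 50 mm above the table. Axes tilted with the floor: x downhill, y across, z square off the floor (the other point of the chute uses them too). Stop plate: x = 0 to 8 mm, 44 high. Side walls 22 mm high, 46 mm apart, from x = -138 to 0, flaring to 57 mm apart at x = -170. A tile fully home has its origin at x = 0, z = 5 mm; the next at x = -75 mm
- mug: pale mug, 72 mm across, 75 mm high, with a handle; stands loose on the table; origin at the centre of its underside
- bowl: small grey clay bowl, 100 mm across, 45 mm high, loose on the table; origin at the centre of its underside
- chute_mouth (a point): middle of the floor's upper end, at x = -247 mm from chute_stop along the floor, 225 mm above the table, axes as chute_stop. From here to 77 mm downhill there are no walls and the floor (6 mm thick) is only 30 mm wide, narrower than a tile, so fingers on a tile's side edges pass beside it

How it is judged:
At the end, for the whole second after the job is handed in: Both tiles at rest in the chute, each on its flat back (origin and top edge 0 to 12 mm off the floor), within 12 mm of the centre line, foot up (toe over 20 mm off the floor) and downhill, slid home: one foot end within 15 mm of the stop, the other within 95 mm (z of tile_a in the frame of chute_stop between 0 and 0.012 m and y of tile_a in the frame of chute_stop between -0.012 and 0.012 m and z of tile_a_top in the frame of chute_stop between 0 and 0.012 m and y of tile_a_top in the frame of chute_stop between -0.012 and 0.012 m and x of tile_a in the frame of chute_stop between -0.095 and 0.01 m and x of each of tile_a_top, tile_b_top in the frame of chute_stop below -0.06 m and z of each of tile_a_toe, tile_b_toe in the frame of chute_stop above 0.02 m and linear speed of each of tile_a, tile_b below 0.02 m/s and z of tile_b in the frame of chute_stop between 0 and 0.012 m and y of tile_b in the frame of chute_stop between -0.012 and 0.012 m and z of tile_b_top in the frame of chute_stop between 0 and 0.012 m and y of tile_b_top in the frame of chute_stop between -0.012 and 0.012 m and x of tile_b in the frame of chute_stop between -0.095 and 0.01 m and x of any of tile_a, tile_b in the frame of chute_stop above -0.015 m); the robot touches nothing.
It fails at once if the mug or the bowl is moved more than 30 mm (distance of any of mug, bowl from where it was at the start of the episode above 0.03 m).
It also fails if it takes over 56 s, if anything falls off the work surface, if the arm or the gripper's body presses on something with over 40 N, if the wrist force passes 120 N, or if a joint passes its speed limit or range.

### The arm

A 6-joint arm with a two-finger parallel gripper is mounted at the origin on the work surface. World frame = base frame: x ahead of the robot, y to its left, z up, the work surface at z = 0. Lengths are in m, angles in rad, forces in N, time in s.
With the tool pointing down it reaches from about 0.375 to 0.9 m from the base axis. Payload 3.1 kg.
Tool frame: the origin (TCP) lies at the centre of the arm's flange, where the gripper is bolted on; the fingertips stand 173 mm ahead of it and the grasp point (between the pads) lies 155 mm ahead of it (tip_extent is the distance from the TCP to the fingertips, in m); z points along the fingers, y is the direction in which the jaws open and shut (so a half turn about z gives the same grasp; the last joint's range is limited). The gripper opens to 85 mm and grips with 20 to 120 N. Pads are 22 mm wide; open, the fingers measure 114 mm over their backs; the gripper's body (76 mm by 85 mm) begins 54 mm behind the grasp point. The pads swing forward as they close: fully open they stand 13 mm farther back than shut.
Start: joints at [0.997, 0.527, 1.433, -0, 1.181, -0.178], TCP at [0.241, 0.577, 0.405] pointing down, gripper open.
Joint ranges: [-3.08, 3.08], [-0.75, 2.2], [0.22, 2.44], [-1.43, 4.57], [0, 2.65], [-2.85, 2.85]. Speed limits (rad/s): [2.79, 2.79, 3.14, 3.14, 3.14, 3.14].

### API

Orientations are given as a unit quaternion [x, y, z, w].
In Python, from station import sense, snapshot, sign_off, tip_extent gives the robot as it stands. The module is installed in compiled form; this text tells all that it offers.
- The arm moves only by the tool servo_tool, never from a script. Its argument "rows" is a list of rows, each a list of 3 entries, a list of its own where there are three numbers: the shift along the tool's x, y, z in mm, then the turn about the tool's z in degrees, then the opening, from -1 (shut) to 1 (fully open), so that 0 is half open. A call has 1 to 8 rows; each row is the pose to reach, as a shift and turn from the pose measured when the call began, along the tool's axes at that moment; what a row does not reach only later rows make up. A row lasts 1/10 s, in which the tool goes at most 50 mm and 8.59 degrees, less where a joint would pass 70% of its speed; a pose out of reach is approached as far as the arm can. A call with a gripper value outside its range is refused whole. The fingers move at their own pace and stop on an object; "force" is the grip in N (left out, the last holds). Time passes only in rows, so rows that repeat a pose let the fingers close. It gives the time, the measured TCP pose, the force and the opening at its end, in the units of the state.
- sense(): the state, without advancing time (a new reading comes with each control period).
- snapshot(name): name is "scene" or "top" or "wrist"; returns a dict with "image" (480x640x3 uint8, blue, green, red), "z_map" (480x640 float32, m along the optical axis (not along the pixel's ray), 0 where there is no reading), "vertical_fov" (degrees; the focal length in pixels is half the picture's height over the tangent of half this angle, whatever the lens; pixels are square), "cx", "cy" (the principal point, pixels), "k1" (the pictures are not rectified: a ray, as slopes to the right and down, at radius r is drawn at 1 + k1 r^2 times it, then the intrinsics apply), "cam_to_world" (4x4, takes a point from camera to world coordinates). Camera axes: x right, y down, z forward; pixel columns grow to the right and rows downward; lengths in m; the calibration is good to about 2 mm. A picture is of the moment at which its call begins.
- sign_off(): hands the job in, once; it reports no verdict.
The state is a dict: "t": time; "q": joint angles; "qd": joint speeds; "tau": joint torques, N m; "tcp_pos": TCP position; "tool_rot": TCP orientation; "force": force on the tool from outside, world axes, zero at the start; "ft_torque": the same for the moment, N m; "finger_gap": opening from 0.0 (shut) to 1.0 (fully open).
Only numpy, scipy, OpenCV 4.12 (cv2) and the standard library are available. Lean on these libraries where they do the work, as an engineer would, in place of code of your own. Each camera call takes 0.05 s, during which the arm holds its last target. There are 200 camera calls.

## Working session

There is one attempt and no reset: what is moved stays moved. The work goes in short steps, Python scripts to look and compute and a tool call to move; the robot and the scene stay as the last step left them, time stands still between calls to the robot, and variables do not carry over. Pictures are saved under pics/ and viewed, about 8 in all and at most 12, crops included, and the job is handed in when it is done.

Besides the shell and the picture viewer there is one more tool, called by a JSON object that holds its "op" and its "data". servo_tool: Moves the arm, as the interface text tells. Its arguments: {"type":"object","properties":{"rows":{"type":"array"},"force":{"type":"number"}},"required":["rows"]}

```bash
mkdir -p pics
cat > h.py <<'E'
import numpy as np, cv2
from station import sense, snapshot, tip_extent
from scipy.spatial.transform import Rotation as R
def cam(n):
    s=snapshot(n); h=s['image'].shape[0]
    f=h/2/np.tan(np.radians(s['vertical_fov'])/2)
    K=np.array([[f,0,s['cx']],[0,f,s['cy']],[0,0,1]]); return s,K,np.array([s['k1'],0,0,0,0.])
def rays(s,K,D,uv):
    n=cv2.undistortPoints(np.array(uv,float).reshape(-1,1,2),K,D).reshape(-1,2)
    return np.c_[n,np.ones(len(n))]
def on_plane(s,K,D,uv,z):
    T=s['cam_to_world']; d=rays(s,K,D,uv)@T[:3,:3].T; o=T[:3,3]
    return o+d*((z-o[2])/d[:,2])[:,None]
def by_depth(s,K,D,uv):
    uv=np.array(uv); zz=s['z_map'][uv[:,1].astype(int),uv[:,0].astype(int)]
    T=s['cam_to_world']; return (rays(s,K,D,uv)*zz[:,None])@T[:3,:3].T+T[:3,3]
def cloud(s,K,D):
    v,u=np.mgrid[:480,:640]; return by_depth(s,K,D,np.c_[u.ravel(),v.ravel()]).reshape(480,640,3)
E
python3 - <<'E'
from h import *
import pickle
st=sense();print(tip_extent if not callable(tip_extent) else tip_extent(),st['tcp_pos'],R.from_quat(st['tool_rot']).as_matrix().round(3),st['finger_gap'])
ims=[]
for n in('top','scene'):
    s,K,D=cam(n); pickle.dump((s,K,D),open(n+'.pkl','wb')); cv2.imwrite(f'pics/{n}0.png',s['image']);print(n,K[0,0],D[0],s['cam_to_world'].round(3),(s['z_map']>0).mean())
E
```

```text
0.1734 [0.24072745 0.57640306 0.40372491] [[-0.923  0.386 -0.001]
 [ 0.386  0.923 -0.002]
 [ 0.    -0.002 -1.   ]] 0.9974493221065592
top 572.5317401742415 -0.035068029596392145 [[ 0.019 -0.993  0.115  0.462]
 [-1.    -0.019  0.    -0.006]
 [ 0.002 -0.115 -0.993  1.374]
 [ 0.     0.     0.     1.   ]] 0.996103515625
scene 443.38860418926555 0.026999163340641525 [[-0.595  0.617 -0.514  0.982]
 [ 0.803  0.443 -0.398  0.313]
 [-0.018 -0.65  -0.759  0.772]
 [ 0.     0.     0.     1.   ]] 0.9958268229166667
```

View pics/top0.png

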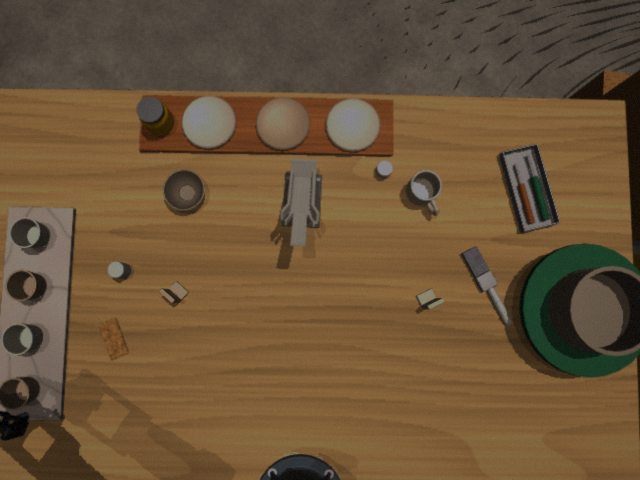

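View pics/scene0.png

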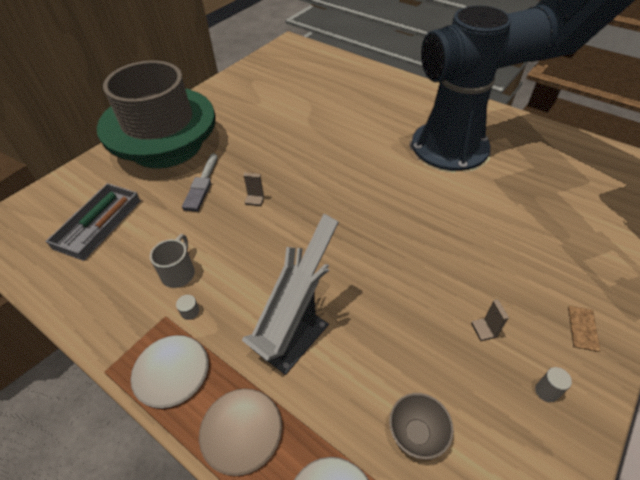

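The top view shows the chute at about (300,200) with its mouth at (299,240). One tile is at (174,293) and the other at (430,299), and the bowl (184,191) and mug (425,188) are well clear. In the scene view the tiles are at (253,190) and (492,322). I'll measure them next from the depth data and zoomed crops.

Run:
```python
from h import *
import pickle
t=pickle.load(open('top.pkl','rb')); im=t[0]['image']
c=[cv2.resize(im[y:y+h,x:x+w],None,fx=f,fy=f,interpolation=cv2.INTER_CUBIC) for x,y,w,h,f in((149,273,50,45,6),(405,276,50,45,6),(265,150,80,108,5))]
W=np.zeros((540,700,3),np.uint8);W[:270,:300]=c[0];W[270:,:300]=c[1];W[:540,300:]=c[2]
cv2.imwrite('pics/crops.png',W)
for n in('top','scene'):
    s,K,D=pickle.load(open(n+'.pkl','rb')); P=cloud(s,K,D)
    for nm,uv in (('L',(174,293)),('R',(430,299))) if n=='top' else (('L',(492,322)),('R',(253,190))):
        u,v=uv; Q=P[v-30:v+30,u-30:u+30].reshape(-1,3)
        tp=Q[(Q[:,2]>.055)&(Q[:,2]<.09)]; ft=Q[(Q[:,2]>.006)&(Q[:,2]<.014)]
        print(n,nm,len(tp),tp.mean(0).round(4),tp[:,2].max().round(4),len(ft),ft.mean(0).round(4))
        if n=='top' and len(tp)>4: print(cv2.minAreaRect((tp[:,:2]*1000).astype(np.float32)),cv2.minAreaRect((ft[:,:2]*1000).astype(np.float32)))
    if n=='top':
        for v in range(150,256,8): print(v,[P[v,u].round(3).tolist() for u in (290,299,305)])
```

```text
top L 107 [0.4639 0.3082 0.0722] 0.0832 222 [0.4763 0.2997 0.0091]
((463.8783874511719, 309.3684997558594), (40.33668518066406, 10.582980155944824), 50.38373947143555) ((469.40155029296875, 308.8453369140625), (135.35543823242188, 134.12158203125), 3.319973945617676)
top R 99 [ 0.4583 -0.296   0.0727] 0.0817 221 [ 0.4733 -0.292   0.009 ]
((458.3126220703125, -297.2024841308594), (10.708328247070312, 41.05704116821289), 25.483642578125) ((467.03021240234375, -299.2703857421875), (141.3626708984375, 137.40936279296875), 89.90045166015625)
150 [[0.821, 0.04, 0.016], [0.823, 0.019, 0.011], [0.822, 0.004, 0.015]]
158 [[0.805, 0.04, -0.001], [0.805, 0.018, 0.001], [0.806, 0.004, -0.003]]
166 [[0.785, 0.04, -0.0], [0.768, 0.017, 0.072], [0.77, 0.003, 0.066]]
174 [[0.763, 0.039, 0.009], [0.753, 0.017, 0.055], [0.754, 0.003, 0.055]]
182 [[0.722, 0.035, 0.111], [0.732, 0.016, 0.065], [0.732, 0.002, 0.068]]
190 [[0.701, 0.034, 0.129], [0.708, 0.015, 0.091], [0.71, 0.002, 0.085]]
198 [[0.678, 0.033, 0.153], [0.686, 0.014, 0.114], [0.687, 0.001, 0.11]]
206 [[0.661, 0.033, 0.155], [0.665, 0.014, 0.13], [0.664, 0.001, 0.135]]
214 [[0.643, 0.032, 0.155], [0.643, 0.013, 0.156], [0.643, 0.0, 0.159]]
222 [[0.646, 0.037, 0.006], [0.623, 0.012, 0.179], [0.624, -0.0, 0.173]]
230 [[0.627, 0.036, -0.0], [0.604, 0.012, 0.196], [0.605, -0.001, 0.192]]
238 [[0.608, 0.036, -0.001], [0.586, 0.011, 0.211], [0.586, -0.001, 0.214]]
246 [[0.588, 0.036, -0.001], [0.589, 0.014, 0.0], [0.589, -0.001, 0.001]]
254 [[0.569, 0.035, -0.006], [0.569, 0.013, -0.0], [0.57, -0.001, -0.002]]
scene L 248 [0.4685 0.3093 0.0695] 0.0785 304 [0.4786 0.2994 0.0102]
scene R 151 [ 0.4622 -0.2963  0.0684] 0.0765 160 [ 0.4748 -0.2907  0.01  ]
```

View pics/crops.png

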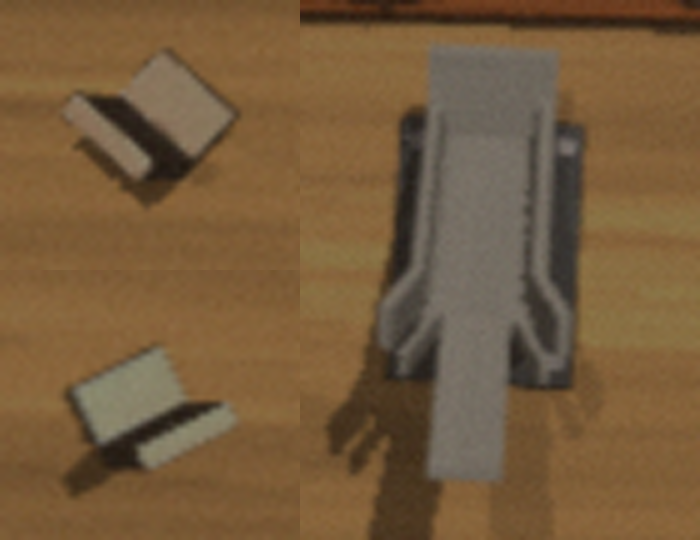

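{"op": "servo_tool", "data": {"rows": [[[-40,-20,0],3,1],[[-85,-45,0],6,1],[[-130,-68,0],9,1],[[-175,-90,0],12,1],[[-220,-115,0],15,1],[[-265,-138,0],17,1],[[-300,-155,0],17,1],[[-310,-160,0],17,1]], "force": 40}}

```text
t: 0.9
tcp_pos: [0.4679, 0.3062, 0.4038]
tool_rot: [0.342, 0.94, -0.001, 0.0]
force: [0.0, 1.1, -0.1]
finger_gap: 1.0
```

```bash
cat > look.py <<'E'
from h import *
import sys
st=sense();M=R.from_quat(st['tool_rot']).as_matrix();p=np.array(st['tcp_pos']);print(st['t'],p.round(4),M.round(3).tolist(),round(st['finger_gap'],3))
s,K,D=cam('wrist');P=cloud(s,K,D);g=np.array([float(a) for a in sys.argv[2:4]])
m=(P[...,2]>.066)&(P[...,2]<.083)&(np.linalg.norm(P[...,:2]-g,axis=2)<.06)
m=cv2.morphologyEx(m.astype(np.uint8),cv2.MORPH_OPEN,np.ones((3,3)))
uv=np.argwhere(m)[:,::-1]; Q=on_plane(s,K,D,uv,.075)
r=cv2.minAreaRect((Q[:,:2]*1000).astype(np.float32));print(len(uv),r,P[m>0][:,2].mean())
d=np.r_[np.array(r[0])/1000-p[:2],0]@M; print('shift tool mm',d*1000, 'y heading',np.degrees(np.arctan2(M[1,1],M[0,1])))
im=s['image'].copy(); im[m>0]=(0,0,255); cv2.imwrite(sys.argv[1],im)
t=np.array([[298,245.5],[302.3,176.6]])
import pickle; T=pickle.load(open('top.pkl','rb')); print(on_plane(*T,t[:1],.225),on_plane(*T,t[1:],.05))
E
python3 look.py pics/w1.png .465 .309
```

```text
0.9 [0.4679 0.3062 0.4038] [[-0.767, 0.642, -0.0], [0.642, 0.767, -0.003], [-0.002, -0.002, -1.0]] 1.0
705 ((464.3489990234375, 310.6773681640625), (39.441871643066406, 11.34328842163086), 50.11833572387695) 0.07294846414154155
shift tool mm [ 5.61371932  1.19737044 -0.01166317] y heading 50.05068189155973
[[0.56889534 0.01263178 0.225     ]] [[0.7482939  0.00877376 0.05      ]]
```

View pics/w1.png

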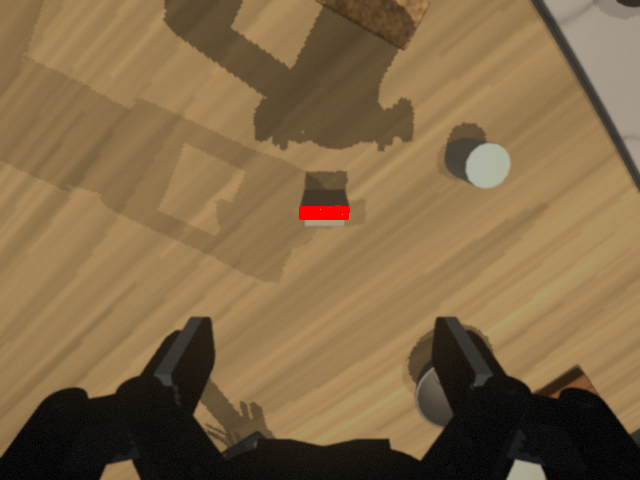

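The wrist view has the tile's top edge (red) at about (325,212), square to the jaws and clear between them. Next I descend, grip and lift.

{"op": "servo_tool", "data": {"rows": [[[6,1,40],0,0.6],[[6,1,85],0,0.6],[[6,1,130],0,0.6],[[6,1,165],0,0.6],[[6,1,185],0,0.6],[[6,1,190],0,0.6],[[6,1,190],0,0.6],[[6,1,190],0,0.6]]}}

```text
t: 1.75
tcp_pos: [0.4637, 0.3114, 0.2147]
tool_rot: [0.341, 0.94, -0.001, 0.001]
force: [0.6, -0.1, 1.3]
finger_gap: 0.794
```

{"op": "servo_tool", "data": {"rows": [[[0,0,0],0,-0.5],[[0,0,0],0,-0.5],[[0,0,0],0,-0.5],[[0,0,0],0,-0.5],[[0,0,0],0,-0.5],[[0,0,0],0,-0.5]]}}

```text
t: 2.35
tcp_pos: [0.4641, 0.3116, 0.2162]
tool_rot: [0.341, 0.94, 0.0, 0.002]
force: [-1.2, 0.2, 6.6]
finger_gap: 0.459
```

{"op": "servo_tool", "data": {"rows": [[[0,0,-15],0,-0.5],[[0,0,-45],0,-0.5],[[0,0,-85],0,-0.5],[[-10,-5,-125],-5,-0.5],[[-30,-15,-165],-10,-0.5],[[-55,-30,-205],-15,-0.5],[[-85,-46,-235],-20,-0.5],[[-120,-65,-245],-25,-0.5]]}}

```text
t: 3.15
tcp_pos: [0.5138, 0.1843, 0.4659]
tool_rot: [0.127, 0.992, 0.001, 0.006]
force: [0.6, -0.6, -2.0]
finger_gap: 0.459
```

```bash
cat > go.py <<'E'
from h import *
import sys
x,y,z,h=map(float,sys.argv[1:5])
st=sense();M=R.from_quat(st['tool_rot']).as_matrix();p=np.array(st['tcp_pos'])
H=np.degrees(np.arctan2(M[1,1],M[0,1]))
print(st['t'],'shift',((np.array([x,y,z])-p)@M*1000).round(1),'turn',round(-(h-H),2),'gap',st['finger_gap'],'q',np.round(st['q'],2),'M',M[:,2].round(4))
E
python3 go.py .582 .0124 .46 88.8
```

```text
3.15 shift [-109.3 -149.2    6.5] turn -13.42 gap 0.4585575889327731 q [ 0.14  0.35  1.56 -0.    1.22 -1.18] M [ 0.0117  0.0011 -0.9999]
```

{"op": "servo_tool", "data": {"rows": [[[-30,-40,0],-5,-0.5],[[-60,-80,0],-10,-0.5],[[-85,-115,0],-13.4,-0.5],[[-103,-140,4],-13.4,-0.5],[[-109,-149,6],-13.4,-0.5],[[-109,-149,6],-13.4,-0.5],[[-109,-149,6],-13.4,-0.5]]}}

```text
t: 3.85
tcp_pos: [0.5811, 0.0134, 0.4603]
tool_rot: [0.011, 1.0, 0.001, 0.005]
force: [-0.5, -0.3, -0.9]
finger_gap: 0.459
```

```bash
python3 go.py .582 .0124 .46 88.8
python3 - <<'E'
from h import *
ims=[]
s,K,D=cam('top');a=cv2.resize(s['image'][150:270,240:360],(480,480));s2,_,_=cam('scene');b=cv2.resize(s2['image'][170:370,220:380],(384,480))
s3,_,_=cam('wrist');c=s3['image']
cv2.imwrite('pics/p1.png',cv2.resize(np.hstack([b,c]),(800,375)))
E
```

```text
3.85 shift [-0.9 -1.   0.3] turn -0.01 gap 0.45894731172353403 q [-0.17  0.41  1.48  0.    1.24 -1.72] M [ 0.0105  0.0022 -0.9999]
```

View pics/p1.png

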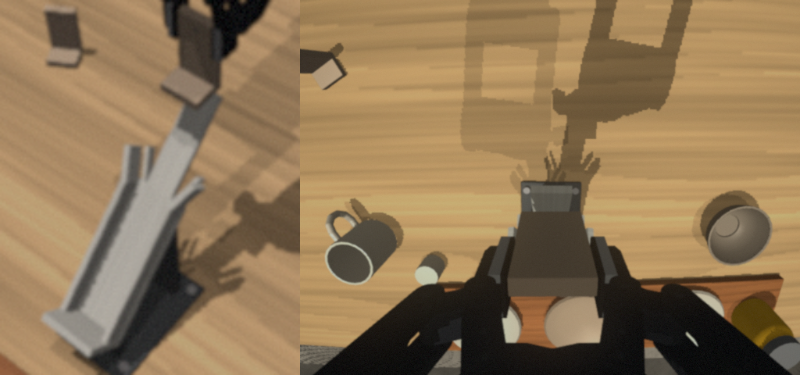

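The scene view shows the tile over the mouth with its foot pointing downhill. In the wrist view it is gripped squarely. I'll lower it slowly on a light grip so the slope tips it back.

{"op": "servo_tool", "data": {"rows": [[[-1,-1,10],0,-0.5],[[-1,-1,20],0,-0.5],[[-1,-1,28],0,-0.5],[[-1,-1,34],0,-0.5],[[-1,-1,40],0,-0.5],[[-1,-1,46],0,-0.5],[[-1,-1,50],0,-0.5],[[-1,-1,50],0,-0.5]], "force": 22}}

```text
t: 4.8
tcp_pos: [0.5869, 0.0124, 0.4152]
tool_rot: [0.01, 1.0, -0.001, 0.016]
force: [6.9, -1.4, 11.5]
finger_gap: 0.461
```

```bash
cat > pic.py <<'E'
from h import *
import sys
s,K,D=cam('scene');cv2.imwrite(sys.argv[1],cv2.resize(s['image'][170:370,220:380],(480,600)))
E
python3 pic.py pics/p2.png; python3 go.py .582 .0124 .37 88.8
```

```text
4.85 shift [ 6.3 -0.  45. ] turn 0.08 gap 0.46059907727063926 q [-0.17  0.46  1.53  0.    1.12 -1.72] M [ 0.0314 -0.002  -0.9995]
```

View pics/p2.png

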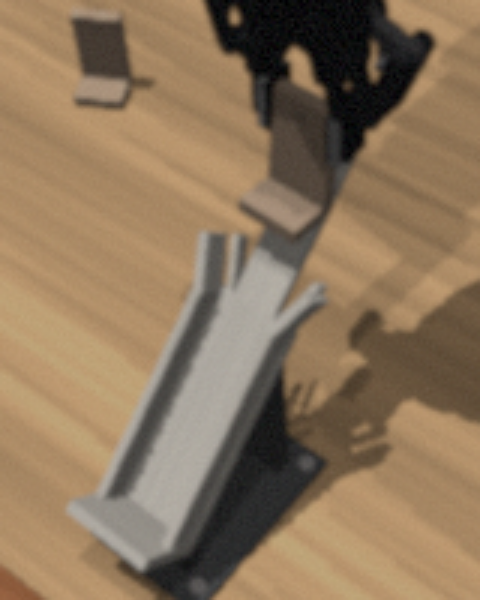

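The tile is rotating back as planned, with about 12 N on the wrist, so I'll keep lowering.

{"op": "servo_tool", "data": {"rows": [[[3,0,6],0,-0.5],[[4,0,13],0,-0.5],[[5,0,20],0,-0.5],[[6,0,27],0,-0.5],[[6,0,34],0,-0.5],[[6,0,39],0,-0.5],[[6,0,43],0,-0.5],[[6,0,43],0,-0.5]], "force": 20}}

```text
t: 5.65
tcp_pos: [0.5848, 0.012, 0.3737]
tool_rot: [0.01, 1.0, -0.002, 0.022]
force: [4.2, 0.1, 4.2]
finger_gap: 0.464
```

```bash
python3 pic.py pics/p3.png; python3 go.py .582 .0124 .37 88.8
```

```text
5.7 shift [3.  0.3 3.6] turn 0.05 gap 0.46015323119865204 q [-0.17  0.5   1.58  0.    1.01 -1.72] M [ 0.0428 -0.0035 -0.9991]
```

View pics/p3.png

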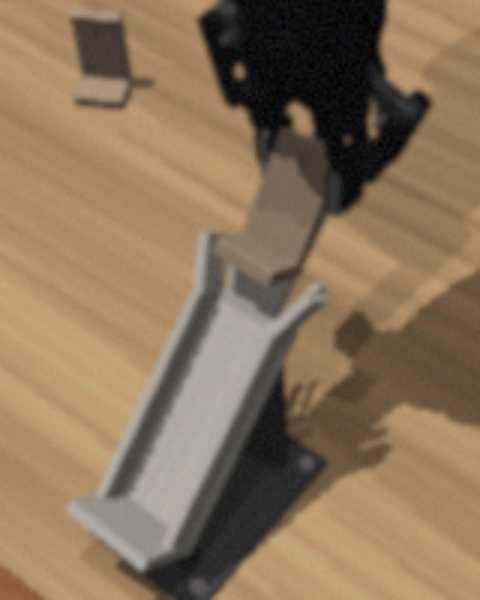

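The tile now lies back against the slope and is centred on it. I'll press slightly further and release.

{"op": "servo_tool", "data": {"rows": [[[2,0,4],0,-0.5],[[2,0,4],0,-0.5],[[2,0,4],0,0.2],[[2,0,4],0,0.4],[[2,0,4],0,0.6],[[2,0,4],0,0.6],[[2,0,4],0,0.6],[[2,0,4],0,0.6]]}}

```text
t: 6.5
tcp_pos: [0.5829, 0.0121, 0.3694]
tool_rot: [0.01, 1.0, -0.001, 0.021]
force: [-0.5, -0.6, -0.5]
finger_gap: 0.799
```

```bash
python3 pic.py pics/p4.png; python3 go.py .582 .0124 .46 88.8
```

```text
6.55 shift [ -2.9   0.1 -90.4] turn 0.06 gap 0.7969384642132133 q [-0.17  0.51  1.59  0.    1.   -1.72] M [ 0.0425 -0.0035 -0.9991]
```

View pics/p4.png

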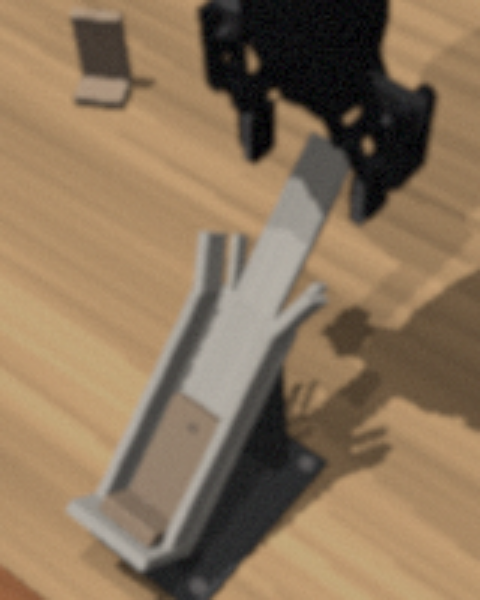

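Tile A is home against the stop, flat on its back with its foot up. Now for the second tile.

{"op": "servo_tool", "data": {"rows": [[[0,0,-30],0,0.8],[[0,0,-75],0,1],[[0,-20,-95],8,1],[[15,-60,-95],16,1],[[35,-105,-90],24,1],[[50,-150,-80],32,1],[[70,-195,-70],40,1],[[85,-240,-60],48,1]], "force": 40}}

```text
t: 7.35
tcp_pos: [0.4894, -0.2273, 0.4264]
tool_rot: [0.418, 0.908, 0.007, 0.02]
force: [0.6, -0.3, -1.0]
finger_gap: 1.002
```

```bash
python3 go.py .46 -.297 .40 -64.5
```

```text
7.35 shift [-33.1 -68.4  25.4] turn 105.07 gap 1.0019932467290493 q [-0.65  0.38  1.63  0.03  1.09 -1.37] M [ 0.0426 -0.0035 -0.9991]
```

{"op": "servo_tool", "data": {"rows": [[[-12,-25,10],8,1],[[-24,-50,20],16,1],[[-33,-68,25],24,1],[[-33,-68,25],32,1],[[-33,-68,25],40,1],[[-33,-68,25],48,1],[[-33,-68,25],56,1],[[-33,-68,25],64,1]]}}

```text
t: 8.15
tcp_pos: [0.4602, -0.2967, 0.4004]
tool_rot: [0.837, 0.546, 0.017, 0.013]
force: [0.0, -0.1, 0.0]
finger_gap: 1.0
```

{"op": "servo_tool", "data": {"rows": [[[0,0,0],8,1],[[0,0,0],16,1],[[0,0,0],24,1],[[0,0,0],32,1],[[0,0,0],40,1],[[0,0,0],42,1],[[0,0,0],42,1],[[0,0,0],42,1]]}}

```text
t: 8.95
tcp_pos: [0.4601, -0.2967, 0.4004]
tool_rot: [0.977, 0.21, 0.02, 0.006]
force: [0.4, -0.0, 0.2]
finger_gap: 1.004
```

```bash
python3 look.py pics/w2.png .46 -.297;python3 go.py .46 -.297 .40 -64.5
```

```text
8.95 [ 0.4601 -0.2967  0.4004] [[0.911, 0.41, 0.042], [0.411, -0.912, -0.003], [0.037, 0.021, -0.999]] 1.004
680 ((460.5580749511719, -297.63311767578125), (11.513508796691895, 39.5648307800293), 26.912372589111328) 0.07278191604965412
shift tool mm [-0.01293811  1.04252839  0.02104617] y heading -65.76884361898773
[[0.56889534 0.01263178 0.225     ]] [[0.7482939  0.00877376 0.05      ]]
9.0 shift [-0.3  0.2  0.4] turn -1.28 gap 1.0054237404654869 q [-0.78  0.42  1.64  0.03  1.04  0.35] M [ 0.0425 -0.0035 -0.9991]
```

View pics/w2.png

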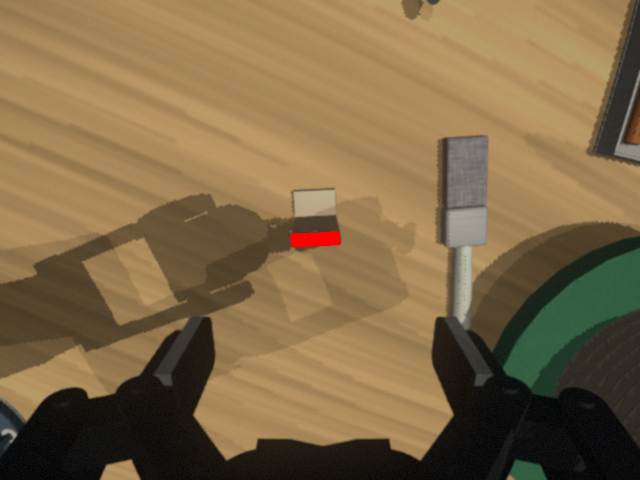

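The wrist view has the second tile's top edge at about (315,240), nearly square. Next is the descent, with allowance for the tool's 2.4° tilt.

```bash
python3 go.py .4542 -.297 .214 -63.4
```

```text
9.0 shift [-12.5  -6.  186. ] turn -2.38 gap 1.0054237404654869 q [-0.78  0.42  1.64  0.03  1.04  0.35] M [ 0.0425 -0.0035 -0.9991]
```

{"op": "servo_tool", "data": {"rows": [[[-5,-3,40],-2.4,0.6],[[-8,-4,85],-2.4,0.6],[[-12,-6,130],-2.4,0.6],[[-12,-6,160],-2.4,0.6],[[-12,-6,180],-2.4,0.6],[[-12,-6,186],-2.4,0.6],[[-12,-6,186],-2.4,0.6],[[-12,-6,186],-2.4,0.6]]}}

```text
t: 9.8
tcp_pos: [0.4551, -0.2971, 0.2149]
tool_rot: [0.973, 0.231, 0.021, 0.007]
force: [-0.2, 0.3, 0.1]
finger_gap: 0.802
```

{"op": "servo_tool", "data": {"rows": [[[0,0,0],0,-0.5],[[0,0,0],0,-0.5],[[0,0,0],0,-0.5],[[0,0,0],0,-0.5],[[0,0,0],0,-0.5],[[0,0,0],0,-0.5]]}}

```text
t: 10.4
tcp_pos: [0.4554, -0.2974, 0.2164]
tool_rot: [0.973, 0.231, 0.021, 0.008]
force: [0.1, 0.6, 5.9]
finger_gap: 0.46
```

{"op": "servo_tool", "data": {"rows": [[[0,0,-15],0,-0.5],[[0,0,-45],0,-0.5],[[0,0,-85],0,-0.5],[[0,0,-130],0,-0.5],[[0,0,-175],0,-0.5],[[0,0,-215],0,-0.5],[[0,0,-240],0,-0.5],[[0,0,-245],0,-0.5]]}}

```text
t: 11.2
tcp_pos: [0.4443, -0.2959, 0.4651]
tool_rot: [0.973, 0.231, 0.024, 0.012]
force: [0.5, -0.6, -0.9]
finger_gap: 0.459
```

```bash
python3 go.py .576 .0124 .46 -91.2
```

```text
11.2 shift [ 255.8 -216.6    8. ] turn 27.84 gap 0.4591543339403436 q [-0.8   0.33  1.6   0.03  1.17  0.29] M [ 0.0514 -0.0126 -0.9986]
```

{"op": "servo_tool", "data": {"rows": [[[20,-17,0],4,-0.5],[[55,-46,0],8,-0.5],[[92,-78,0],12,-0.5],[[128,-108,0],16,-0.5],[[165,-140,0],20,-0.5],[[200,-170,3],24,-0.5],[[230,-195,5],28,-0.5],[[250,-212,8],28,-0.5]]}}

```text
t: 12.0
tcp_pos: [0.5731, 0.0085, 0.458]
tool_rot: [1.0, -0.011, 0.024, 0.005]
force: [1.0, 0.4, -1.0]
finger_gap: 0.462
```

{"op": "servo_tool", "data": {"rows": [[[0,0,0],0,-0.5],[[0,0,0],0,-0.5]]}}

```text
t: 12.2
tcp_pos: [0.5725, 0.0092, 0.456]
tool_rot: [1.0, -0.01, 0.022, 0.005]
force: [-0.0, -0.7, -0.3]
finger_gap: 0.457
```

```bash
python3 go.py .576 .0130 .46 -91.2
```

```text
12.2 shift [ 3.6 -3.8 -3.9] turn 0.04 gap 0.457457538991007 q [-0.18  0.39  1.52 -0.    1.18  1.41] M [ 0.0446 -0.0109 -0.9989]
```

{"op": "servo_tool", "data": {"rows": [[[4,-5,0],0,-0.5],[[4,-5,10],0,-0.5],[[4,-5,20],0,-0.5],[[4,-5,27],0,-0.5],[[4,-5,34],0,-0.5],[[4,-5,40],0,-0.5],[[4,-5,46],0,-0.5],[[4,-5,46],0,-0.5]], "force": 22}}

```text
t: 13.0
tcp_pos: [0.582, 0.0121, 0.4134]
tool_rot: [0.999, -0.011, 0.031, 0.006]
force: [5.6, -1.2, 9.0]
finger_gap: 0.463
```

```bash
python3 go.py .581 .0140 .372 -91.2;python3 pic.py pics/p5.png
```

```text
13.0 shift [-3.5 -2.4 41.2] turn -0.07 gap 0.46314343836907085 q [-0.17  0.45  1.55 -0.    1.08  1.42] M [ 0.0609 -0.0135 -0.9981]
```

View pics/p5.png

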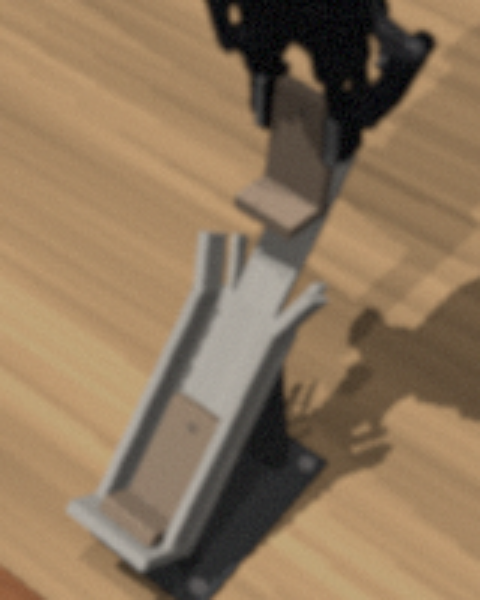

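Tile B is tipping back the same way, about 2 mm towards -y, so I'll correct that while lowering.

{"op": "servo_tool", "data": {"rows": [[[-2,-1,6],0,-0.5],[[-3,-2,13],0,-0.5],[[-4,-3,20],0,-0.5],[[-5,-3,27],0,-0.5],[[-5,-3,33],0,-0.5],[[-5,-3,38],0,-0.5],[[-5,-3,42],0,-0.5],[[-5,-3,42],0,-0.5]], "force": 20}}

```text
t: 13.85
tcp_pos: [0.5822, 0.0133, 0.3729]
tool_rot: [0.999, -0.012, 0.037, 0.007]
force: [4.7, -1.1, 4.3]
finger_gap: 0.464
```

```bash
python3 go.py .580 .0140 .369 -91.2;python3 pic.py pics/p6.png
```

```text
13.85 shift [-2.5 -0.7  3.7] turn -0.19 gap 0.46375949293054436 q [-0.17  0.5   1.6  -0.    0.97  1.43] M [ 0.0729 -0.0153 -0.9972]
```

View pics/p6.png

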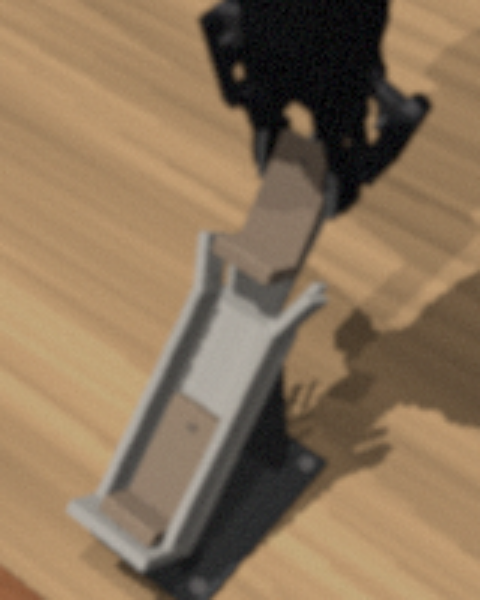

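The pose matches tile A's at its release, so I'll let go and lift clear.

{"op": "servo_tool", "data": {"rows": [[[-2,-1,4],0,-0.5],[[-2,-1,4],0,-0.5],[[-2,-1,4],0,0.2],[[-2,-1,4],0,0.4],[[-2,-1,4],0,0.6],[[-2,-1,4],0,0.6],[[-2,-1,4],0,0.6],[[-2,-1,4],0,0.6]]}}

```text
t: 14.7
tcp_pos: [0.5804, 0.0144, 0.3685]
tool_rot: [0.999, -0.012, 0.036, 0.007]
force: [-0.4, -0.5, 0.2]
finger_gap: 0.801
```

{"op": "servo_tool", "data": {"rows": [[[0,0,-15],0,0.7],[[0,0,-40],0,0.8],[[0,0,-70],0,0.8],[[0,0,-90],0,0.8],[[0,0,-100],0,0.8],[[0,0,-100],0,0.8]]}}

```text
t: 15.3
tcp_pos: [0.5733, 0.0159, 0.4696]
tool_rot: [0.999, -0.012, 0.038, 0.007]
force: [0.1, 0.9, 0.7]
finger_gap: 0.901
```

```bash
python3 pic.py pics/p7.png; python3 go.py .580 .0140 .46 -91.2
python3 - <<'E'
from h import *
s,K,D=cam('scene');P=cloud(s,K,D)
o=np.array([.748,.0088,.05]);c=np.sqrt(.5);a=np.radians(-1.2);e=np.array([np.cos(a),np.sin(a),0]);k=np.array([0,0,1.])
F=np.array([c*e-c*k,np.cross(k,e),c*e+c*k]);L=(P-o)@F.T
for x in range(-180,5,8):
    m=(abs(L[...,0]*1000-x)<4)&(abs(L[...,1])<.014)&(abs(L[...,2])<.06); print(x,m.sum(),(np.median(L[m][:,2])*1000).round(1))
E
```

```text
15.35 shift [6.4 1.6 8.8] turn -0.18 gap 0.9001447264062653 q [-0.17  0.38  1.51 -0.    1.18  1.43] M [ 0.0723 -0.0154 -0.9973]
-180 68 0.8
-172 67 1.4
-164 70 1.4
-156 67 0.8
-148 93 9.3
-140 67 11.3
-132 62 10.9
-124 69 11.2
-116 62 11.1
-108 69 11.1
-100 65 11.1
-92 63 11.1
-84 152 24.5
-76 45 35.4
-68 6 -47.0
-60 66 11.1
-52 69 11.0
-44 63 10.8
-36 63 10.9
-28 61 11.3
-20 61 10.8
-12 165 18.7
-4 72 35.8
4 112 43.5
```

View pics/p7.png

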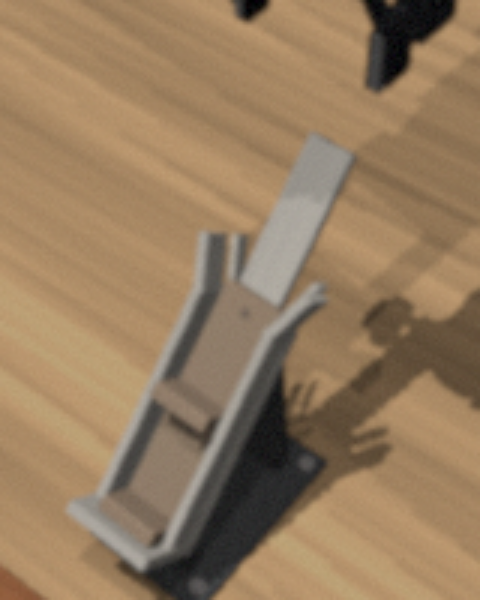

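Both tiles are flat and queued: the backs' upper surfaces are 11 mm off the floor and the toes about 35 mm, with the foot ends at x ≈ 0 and -75 mm. The gripper is clear, so I'm handing in.

```bash
python3 -c "from station import sign_off; print(sign_off())"
```

```text
the job is handed in; nothing more can be done
None
```

Both tiles are in the chute, and I handed the job in at about 15 s of robot time. I gripped each tile near its top by the side edges and lowered it over the chute mouth. The slope tipped it onto its back, and on release it slid home.

- **Tile positions:** in the last depth check both tiles lay flat on their backs. Each plate's upper surface was about 11 mm off the floor along its length, where 10 mm is expected. Both toes were about 35 mm up and downhill. The foot ends were at about x = 0 and -75 mm, so the first tile is against the stop and the second is right behind it.
- **Centre line:** I did not measure each tile's sideways offset. The picture shows both between the walls, which leave only about 3 mm of play on each side.
- **Robot, mug and bowl:** the gripper was about 100 mm above the chute mouth, with no force on the wrist beyond noise. The arm never went near the mug or the bowl, and I did not measure them again at the end.
- **Disagreements:** the mouth-to-stop distance in the images came out about 4 mm longer than the stated geometry. The tool also leaned about 4° by the end from pressing against the slope. Neither affected the result.
- **Pictures:** I viewed 12, which is the limit rather than the planned 8.

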